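# Wind the date coder's printhead up three turns and clamp it

### The arm

A 6-joint arm with a two-finger parallel gripper is mounted at the origin on the work surface. World frame = base frame: x ahead of the robot, y to its left, z up, the work surface at z = 0. Lengths are in m, angles in rad, forces in N, time in s.
With the tool pointing down it reaches from about 0.35 to 0.775 m from the base axis. Payload 5.5 kg.
Tool frame: the origin (TCP) lies midway between the tips of the shut fingers; the grasp point (between the pads) lies grip_point_offset behind it (grip_point_offset is the distance from the TCP to the grasp point, in m); z points along the fingers, y is the direction in which the jaws open and shut (so a half turn about z gives the same grasp; the last joint's range is limited). The gripper opens to 85 mm and grips with 20 to 120 N. Pads are 22 mm wide; open, the fingers measure 114 mm over their backs; the gripper's body (76 mm by 85 mm) begins 54 mm behind the grasp point. The pads swing forward as they close: fully open they stand 13 mm farther back than shut.
Start: joints at [-1.435, 0.313, 0.046, 1.304, 0, 1.431], TCP at [0.157, -0.553, 0.231] pointing down, gripper open.
Joint ranges: [-2.76, 2.76], [-0.86, 1.69], [-1.03, 1.26], [-2.2, 2.34], [-1.47, 1.5], [-3.14, 3.14]. Speed limits (rad/s): [2.57, 2.57, 3.14, 3.14, 3.14, 3.14].

### API

Orientations are given as a unit quaternion [w, x, y, z].
In Python, from workcell import * gives the robot as it stands.
- The arm moves only by the tool send_rows, never from a script. Its argument "series" is one flat list of numbers, 7 for each row, row after row: the shift along the tool's x, y, z in cm, then the turn, a rotation vector about the tool's x, y, z in degrees, then the opening, from 0 (shut) to 1 (fully open). A call has 1 to 10 rows; each row is the pose to reach, as a shift and turn from the pose commanded when the call began, along the tool's axes at that moment; what a row does not reach only later rows make up. A row lasts 1/12 s, in which the tool goes at most 41.7 mm and 7.16 degrees, less where a joint would pass 70% of its speed; a pose out of reach is approached as far as the arm can. A call with a gripper value outside its range is refused whole. The fingers move at their own pace and stop on an object; "newtons" is the grip in N (left out, the last holds). Time passes only in rows, so rows that repeat a pose let the fingers close. It gives the time, the measured TCP pose, the force and the opening at its end, in the units of the state.
- get_state(): the state, without advancing time (a new reading comes with each control period).
- read_camera(name): name is "side" or "top" or "wrist"; returns the picture (420x560x3 uint8, blue, green, red); there is no depth.
- camera_info(name): a dict with "K" (3x3 intrinsics, pixels), "D" ([k1, k2, p1, p2, k3] as OpenCV has them; the pictures are not rectified), "xyz" and "attitude" of the camera in the world. Camera axes: x right, y down, z forward; pixel columns grow to the right and rows downward; lengths in m; the calibration is good to about 2 mm. A picture is of the moment at which its call begins: read the wrist's pose just before it. camera_info takes no time and is no camera call; for the wrist camera it gives the pose at the moment of the call.
- hand_in(): hands the job in, once; it reports no verdict.
Trained networks look in the newest picture that a camera, given by its name, has taken for a name from the list of things; names that differ only in an ending like _2 or _b are one class to them, and where a whole thing is asked for, a point or a joint stands for the part that bears it (a point fixed in the world has none). Each returns a list of dicts, best first, with "p" (0 to 1); they miss things now and then, are a little off and sometimes report something else, mostly with a low value. They report only what shows in the picture. A call takes as long as a camera call.
- silhouettes(camera, label): "pixels" (420x560 bool, what is visible of it) and "box" ([left, top, width, height] in pixels, round what is visible of it).
The state is a dict: "clock": time; "joint_pos": joint angles; "qvel": joint speeds; "tau": joint torques, N m; "tcp_pos": TCP position; "orientation": TCP orientation; "wrist_force": force on the tool from outside, world axes, zero at the start; "ft_torque": the same for the moment, N m; "finger_gap": finger opening in m.
Only numpy, scipy, OpenCV 4.12 (cv2) and the standard library are available. Lean on these libraries where they do the work, as an engineer would, in place of code of your own. Each camera call takes 0.05 s, during which the arm holds its last target. There are 200 camera calls.

### The job

The next cases want their date printed higher: wind the date coder's printhead up by exactly three full turns of its safety crank, counting only from where the slack in the drive runs out and the screw begins to turn; the crank drives only while it is held pressed down against its spring, but do not press it right down onto its stop. Then swing the clamp lever fully home to lock the printhead. Leave the things lying around the stand where they are.

Things in the scene. Friction and masses are not known exactly. Their poses are not given: they have to be found in the camera images.
- stand: the date coder's fixed stand: grey foot plate 160 x 190 mm, two upright steel rods with a screw between them, aluminium head plate (60 x 135 mm, its top 214 mm above the bench) and, on its far side, a roller track 230 mm wide, 600 mm long, 75 mm high. Origin: on the bench under the crank's axis. Own x points from the column to the track, own y along the track to the left, z up
- crank_hub (a point): top centre of the crank's hub, on its upright axis, 256 mm above the bench as the crank stands. Hub 32 mm across, flat steel arm 18 mm wide, its top at 249 mm; the crank is above all else on the stand and can point anywhere. A spring of 1.5 N/mm holds it up: 4 N at the knob starts it down, 2 mm down its pin begins to meet the screw's dog (7 N), 10 mm down (19 N) it is on its stop
- crank_knob (a point): middle of the crank's grip, 278 mm above the bench: upright black cylinder 26 mm across, 54 mm tall (251 to 305 mm), 65 mm from the axis, spinning freely on its pin, so the hand need not turn with it. Pressed down and turned clockwise (from above) the crank runs idle (under 1 N) for 0.15 to 0.8 turn, then meets the dog, hard: from there the pull is 6 to 7 N (3 to 5 N at a halt). Not pressed down it only idles
- nozzle (a point): nozzle of the printhead, the grey box 65 x 62 x 85 mm on the far side of the carriage that slides on the two rods. It rises by 2 mm per turn of the screw; it starts about 125 mm above the bench
- lock_pivot (a point): point on the upright axis of the clamp lever, at the right-hand end (own -y of the stand) of the carriage, 157 mm above the bench, level with the top of the lever's hub. It rises with the printhead
- lock_grip (a point): middle of the upright end of the clamp lever, 169 mm above the bench: black cylinder 18 mm across, from 141 to 187 mm, 80 mm from the lever's axis, on a round steel arm 12 mm thick (centred at 147 mm). It rises with the printhead
- lock_lever (a joint): angle of the clamp lever: 0 = clamped, fully home at its stop, with the arm pointing from its axis towards the robot's side (own -x of the stand); 1.57 = open, arm pointing sideways (own -y of the stand). It starts between 1.2 and 1.6 and is swung home clockwise seen from above; stiff, 3 to 5 N at its end, and it stays where it is left
- ink_cartridge: black ink cartridge 80 x 26 x 50 mm on the bench left of the stand's foot; origin centre of its underside. Leave alone
- wrench: steel wrench lying before the stand's foot; origin about its middle, on its underside. Leave alone
- marker: marker pen about 130 mm long lying on the bench below the clamp lever; origin on its underside. Leave alone

How it is judged:
By the outcome, as a careful person would: the job done as asked, in the order asked, and still so for the second after the job is handed in, with the robot touching nothing.
It also fails if it takes over 72 s, if anything falls off the work surface, if the arm or the gripper's body presses on something with over 40 N, if the wrist force passes 120 N, or if a joint passes its speed limit or range.

## Working session

There is one attempt and no reset: what is moved stays moved. The work goes in short steps, Python scripts to look and compute and a tool call to move; the robot and the scene stay as the last step left them, time stands still between calls to the robot, and variables do not carry over. Pictures are saved under pics/ and viewed, about 8 in all and at most 12, crops included, and the job is handed in when it is done.

Besides the shell and the picture viewer there is one more tool, called after "Emit:" as name(argument=value, ...) on one line, values as JSON. send_rows: Moves the arm, as the interface text tells. Its arguments: {"type":"object","properties":{"series":{"type":"array"},"newtons":{"type":"number"}},"required":["series"]}

```bash
mkdir -p pics; cat > h.py <<'E'
from workcell import *
import numpy as np, cv2
from scipy.spatial.transform import Rotation as R
def cam(n):
    c=camera_info(n); q=c["attitude"]; 
    q=np.array(q,float)
    M=q if q.shape==(3,3) else R.from_quat(np.r_[q[1:],q[0]]).as_matrix()
    return np.array(c["K"],float),np.array(c["D"],float),np.array(c["xyz"],float),M
def ray(n,uv,c=None):
    K,D,t,M=c or cam(n)
    p=cv2.undistortPoints(np.array([[uv]],float),K,D)[0,0]
    return t,M@np.r_[p,1]
def atz(n,uv,z,c=None):
    t,d=ray(n,uv,c); return t+d*(z-t[2])/d[2]
def proj(n,X,c=None):
    K,D,t,M=c or cam(n)
    return cv2.projectPoints(np.atleast_2d(np.array(X,float)),cv2.Rodrigues(M.T)[0],-M.T@t,K,D)[0][:,0]
def tri(a,b):
    (t1,d1),(t2,d2)=a,b
    A=np.c_[d1,-d2]; s=np.linalg.lstsq(A,t2-t1,rcond=None)[0]
    p,q=t1+d1*s[0],t2+d2*s[1]; return (p+q)/2,np.linalg.norm(p-q)
E
python3 - <<'E'
from h import *
np.set_printoptions(precision=4,suppress=True)
print(get_state())
print(camera_info("top")); print(camera_info("side")["xyz"],camera_info("wrist")["xyz"])
ims=[]
for n in ("top","side"):
    im=read_camera(n); cv2.imwrite(f"pics/{n}0.png",im)
    for l in ("stand","crank_hub","crank_knob","nozzle","lock_pivot","lock_grip"):
        for s in silhouettes(n,l)[:2]:
            v,u=np.nonzero(s["pixels"]); print(n,l,round(s["p"],2),s["box"],u.mean(),v.mean())
E
```

```text
{'clock': 0.0, 'joint_pos': array([-1.4346,  0.314 ,  0.045 ,  1.3036,  0.    ,  1.4312]), 'qvel': array([-0.0002,  0.0007, -0.0004,  0.0004, -0.0006, -0.0003]), 'tau': array([ -0.0002, -48.0623,  29.8537,   0.0194,   0.    ,  -0.    ]), 'tcp_pos': array([ 0.1565, -0.5528,  0.2304]), 'orientation': array([-0.0009,  0.9905,  0.1375,  0.    ]), 'wrist_force': array([ 0.0644, -0.5168,  0.0427]), 'ft_torque': array([ 0.0291, -0.0355,  0.0101]), 'finger_gap': 0.0850723896814144}
{'K': array([[466.5395,   0.    , 278.8916],
       [  0.    , 466.5395, 204.5629],
       [  0.    ,   0.    ,   1.    ]]), 'D': array([-0.0926,  0.    ,  0.    ,  0.    ,  0.    ]), 'xyz': array([0.3457, 0.0062, 1.1365]), 'attitude': array([-0.084 ,  0.7319, -0.6712,  0.0823])}
[0.0775 0.4924 0.7892] [ 0.2315 -0.5319  0.373 ]
top stand 0.74 [178.9, 69.8, 259.8, 183.4] 314.3726683158387 172.30393795547235
top stand 0.69 [318.4, 203.9, 49.0, 25.4] 340.159891598916 216.78590785907858
top crank_hub 0.61 [280.5, 177.1, 45.2, 22.0] 300.62479338842974 187.9900826446281
top crank_knob 0.71 [310.5, 181.9, 11.8, 16.8] 317
[... 232 characters left out ...]
, 46.9, 23.2] 340.22549019607845 217.00653594771242
side stand 0.88 [85.7, 134.9, 280.8, 176.4] 257.21380797081423 231.7923829528495
side stand 0.63 [259.7, 300.5, 77.2, 57.9] 298.77107061503415 326.4624145785877
side crank_hub 0.75 [266.0, 138.9, 46.8, 51.8] 291.95862068965516 167.87701149425288
side crank_hub 0.74 [311.6, 181.9, 45.0, 34.0] 333.95512820512823 198.88675213675214
side crank_knob 0.6 [300.4, 138.0, 15.1, 32.8] 305.2734375 154.45572916666666
side nozzle 0.98 [238.8, 178.1, 117.6, 84.1] 285.38344433872504 222.61687281953695
side lock_pivot 0.72 [234.8, 174.0, 120.3, 84.9] 285.5 222.4734328358209
side lock_grip 0.89 [310.6, 180.4, 44.9, 33.1] 334.2545045045045 198.54054054054055
```

```bash
python3 - <<'E'
import cv2,numpy as np
a=cv2.imread("pics/top0.png")[110:260,210:410]; b=cv2.imread("pics/side0.png")[110:340,180:400]
cv2.imwrite("pics/a.png",np.hstack([cv2.resize(a,(400,300)),cv2.resize(cv2.imread("pics/side0.png")[120:270,200:400],(400,300))]))
full=np.hstack([cv2.resize(cv2.imread("pics/top0.png"),(400,300)),cv2.resize(cv2.imread("pics/side0.png"),(400,300))])
cv2.imwrite("pics/b.png",np.vstack([cv2.imread("pics/a.png"),full]))
E
```

```text
(no output)
```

View pics/b.png

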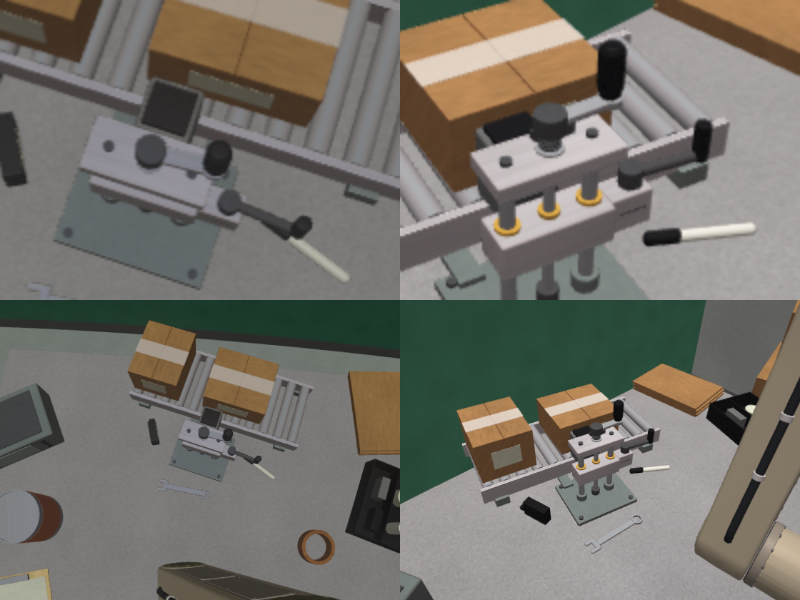

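The view shows the crank hub at top (285,184) and side (274,175). The knob is at top (318,186) and side (305,155), and the lock hub and grip are at lower right, with the lever open. The track with its two boxes lies beyond.

```bash
python3 - <<'E'
from h import *
np.set_printoptions(precision=4,suppress=True)
T=cam("top");S=cam("side")
for nm,u,v,z in [("hub",(285.5,184.5),(274.5,174),.256),("knobtop",(319,185),(305.7,142),.305),("pivot",(325,211),(316,204),.157),("griptop",(361.5,220.5),(352,182),.187)]:
    print(nm,tri(ray("top",u,T),ray("side",v,S)),atz("top",u,z,T),atz("side",v,z,S))
a=atz("top",(438,170),.07,T)
E
```

```text
hub (array([0.5982, 0.0092, 0.2622]), np.float64(0.0036480614973789225)) [0.5985 0.0081 0.256 ] [0.6061 0.0043 0.256 ]
knobtop (array([ 0.5883, -0.0535,  0.308 ]), np.float64(0.0007252113429531206)) [ 0.5889 -0.054   0.305 ] [ 0.5919 -0.0568  0.305 ]
pivot (array([ 0.5754, -0.081 ,  0.1578]), np.float64(0.0010188908765447298)) [ 0.5752 -0.0814  0.157 ] [ 0.5766 -0.0816  0.157 ]
griptop (array([ 0.5535, -0.1564,  0.1877]), np.float64(0.0019642373820236672)) [ 0.5545 -0.1561  0.187 ] [ 0.5532 -0.1576  0.187 ]
```

```bash
cat >> h.py <<'E'
def tool(target,yaw=None):
    "print shift (cm) in tool axes and turn about tool z (deg) to a world target"
    s=get_state(); q=s["orientation"]; M=R.from_quat(np.r_[q[1:],q[0]]).as_matrix()
    y=np.degrees(np.arctan2(M[1,0],M[0,0]))
    return M.T@(np.array(target)-s["tcp_pos"])*100, (0 if yaw is None else -((yaw-y+180)%360-180)),y
E
python3 - <<'E'
from h import *
import workcell
print(tool([.595,-.10,.40],90), globals().get("grip_point_offset"))
E
```

```text
(array([ 54.53022796, -31.67640473, -16.87228516]), np.float64(-74.19741484311965), np.float64(15.802585156880372)) 0.0187
```

Emit:
send_rows(series=[54.5, -31.7, -16.9, 0, 0, -74.2, 1, 54.5, -31.7, -16.9, 0, 0, -74.2, 1, 54.5, -31.7, -16.9, 0, 0, -74.2, 1, 54.5, -31.7, -16.9, 0, 0, -74.2, 1, 54.5, -31.7, -16.9, 0, 0, -74.2, 1, 54.5, -31.7, -16.9, 0, 0, -74.2, 1, 54.5, -31.7, -16.9, 0, 0, -74.2, 1, 54.5, -31.7, -16.9, 0, 0, -74.2, 1, 54.5, -31.7, -16.9, 0, 0, -74.2, 1, 54.5, -31.7, -16.9, 0, 0, -74.2, 1])

```text
clock: 1.53
tcp_pos: [0.4372, -0.2621, 0.34]
orientation: [0.0, 0.721, 0.693, 0.0]
wrist_force: [1.4, -0.5, 0.4]
finger_gap: 0.0856
```

```bash
python3 - <<'E'
from h import *
print(tool([.595,-.10,.40],90))
E
```

```text
(array([16.81159593, 15.13776574, -5.99602924]), np.float64(-2.229594950734821), np.float64(87.77040504926518))
```

Emit:
send_rows(series=[16.8, 15.1, -6, 0, 0, -2.2, 1, 16.8, 15.1, -6, 0, 0, -2.2, 1, 16.8, 15.1, -6, 0, 0, -2.2, 1, 16.8, 15.1, -6, 0, 0, -2.2, 1, 16.8, 15.1, -6, 0, 0, -2.2, 1, 16.8, 15.1, -6, 0, 0, -2.2, 1, 16.8, 15.1, -6, 0, 0, -2.2, 1, 16.8, 15.1, -6, 0, 0, -2.2, 1, 16.8, 15.1, -6, 0, 0, -2.2, 1])

```text
clock: 2.28
tcp_pos: [0.5943, -0.1031, 0.3987]
orientation: [-0.0, 0.709, 0.705, -0.0]
wrist_force: [-0.5, 0.2, 0.0]
finger_gap: 0.0853
```

```bash
python3 - <<'E'
from h import *
np.set_printoptions(precision=4,suppress=True)
s=get_state(); print(s["tcp_pos"],s["orientation"],s["wrist_force"],s["joint_pos"])
c=cam("wrist"); print(c[2]); im=read_camera("wrist"); cv2.imwrite("pics/w1.png",im); np.savez("w1.npz",*c)
for l,z in (("crank_hub",.256),("crank_knob",.305),("lock_grip",.187)):
    for q in silhouettes("wrist",l)[:1]:
        v,u=np.nonzero(q["pixels"]); print(l,q["p"],q["box"],u.mean(),v.mean(),atz("wrist",(u.mean(),v.mean()),z,c))
print(proj("wrist",[[.599,.008,.256],[.589,-.054,.305],[.576,-.081,.157],[.554,-.156,.187]],c))
E
```

```text
[ 0.5943 -0.1031  0.3987] [-0.0002  0.7094  0.7049 -0.0004] [-0.4988  0.1894  0.0191] [-0.3044  0.4088  0.595   1.7578 -0.0005  1.2727]
[ 0.595  -0.0253  0.5413]
crank_hub 0.65 [256.3, 46.5, 47.4, 117.2] 279.78806075591666 102.95478629459555 [ 0.5957 -0.0217  0.256 ]
crank_knob 0.61 [256.0, 126.0, 35.6, 35.7] 272.859291084855 145.15682062298603 [ 0.59   -0.0531  0.305 ]
lock_grip 0.84 [242.1, 155.3, 24.3, 72.1] 254.44620253164558 193.9129746835443 [ 0.5645 -0.1251  0.187 ]
[[283.3783  66.9242]
 [271.5273 146.3079]
 [264.3027 153.6134]
 [246.8038 217.9336]]
```

View pics/w1.png

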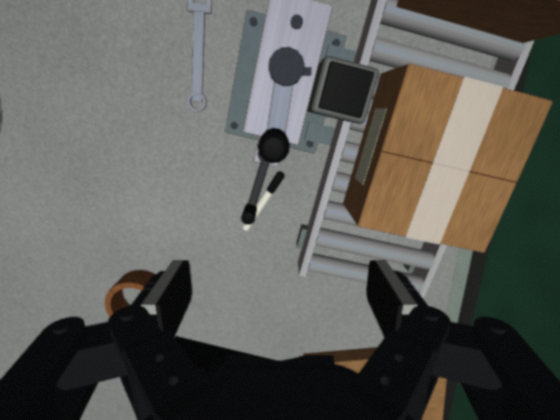

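The wrist view shows the hub disc centred at about (286.5,66.5) and the knob top at (273,145). The lever grip is at (249,214), with its arm running up to the clamp just under the knob.

```bash
python3 - <<'E'
from h import *
np.set_printoptions(precision=4,suppress=True)
d=np.load("w1.npz"); c=tuple(d[k] for k in d.files)
im=cv2.imread("pics/w1.png"); g=cv2.cvtColor(im,cv2.COLOR_BGR2GRAY)
for nm,uv in (("hub",(286.5,66.5)),("knob",(273,144.5)),("grip",(249,214))):
    z={"hub":.256,"knob":.305,"grip":.187}[nm]; print(nm,atz("wrist",uv,z,c))
K=atz("wrist",(273,144.5),.305,c);H=atz("wrist",(286.5,66.5),.256,c)
print(np.linalg.norm((K-H)[:2]))
print(tool([.590,-.054,.340],90))
for n,p in(("hub",(286.5,66.5)),):
    t,dd=ray("wrist",p,c); print(tri((t,dd),ray("top",(285.5,184.5))),tri((t,dd),ray("side",(274.5,174))))
t,dd=ray("wrist",(273,144.5),c); print(tri((t,dd),ray("top",(319,185))),tri((t,dd),ray("side",(305.7,142))))
E
```

```text
hub [0.6017 0.0083 0.256 ]
knob [ 0.5902 -0.0526  0.305 ]
grip [ 0.5569 -0.1508  0.187 ]
0.06203615900173857
(array([ 4.9865, -0.4164,  5.9315]), np.float64(-0.4894173668565145), np.float64(89.51058263314349))
(array([0.6016, 0.0088, 0.246 ]), np.float64(0.001458019582318481)) (array([0.6018, 0.008 , 0.2602]), np.float64(0.00047227186447458525))
(array([ 0.5901, -0.0537,  0.3005]), np.float64(0.0011265641897958431)) (array([ 0.5896, -0.053 ,  0.3076]), np.float64(0.001828198784546411))
```

Emit:
send_rows(series=[4.95, -0.4, 5.9, 0, 0, 0, 1, 4.95, -0.4, 5.9, 0, 0, 0, 1, 4.95, -0.4, 5.9, 0, 0, 0, 1, 4.95, -0.4, 5.9, 0, 0, 0, 1, 4.95, -0.4, 5.9, 0, 0, 0, 1])

```text
clock: 2.9
tcp_pos: [0.5909, -0.0541, 0.3413]
orientation: [0.001, 0.71, 0.705, 0.0]
wrist_force: [0.1, -0.1, 1.4]
finger_gap: 0.0857
```

```bash
python3 - <<'E'
from h import *
np.set_printoptions(precision=4,suppress=True)
print(tool([.590,-.054,.262],90)); s=get_state();print(s["tcp_pos"],s["qvel"],s["wrist_force"])
read_camera("top");print(tool([.590,-.054,.262],90))
E
```

```text
(array([ 0.0157, -0.0991,  7.9255]), np.float64(-0.4170536141103298), np.float64(89.58294638588966))
[ 0.5909 -0.0541  0.3413] [-0.0087 -0.0015  0.0527  0.0011  0.0021  0.001 ] [ 0.121  -0.0549  1.3852]
(array([ 0.0528, -0.179 ,  8.0069]), np.float64(-0.4437440714044385), np.float64(89.55625592859556))
```

Emit:
send_rows(series=[0, -0.1, 3, 0, 0, 0, 1, 0, -0.1, 6, 0, 0, 0, 1, 0, -0.1, 8, 0, 0, 0, 1, 0, -0.1, 8, 0, 0, 0, 0.6, 0, -0.1, 8, 0, 0, 0, 0, 0, -0.1, 8, 0, 0, 0, 0, 0, -0.1, 8, 0, 0, 0, 0, 0, -0.1, 8, 0, 0, 0, 0, 0, -0.1, 8, 0, 0, 0, 0, 0, -0.1, 8, 0, 0, 0, 0], newtons=50)

```text
clock: 3.78
tcp_pos: [0.5909, -0.0539, 0.2619]
orientation: [0.002, 0.709, 0.705, 0.001]
wrist_force: [0.0, -1.4, 5.8]
finger_gap: 0.0248
```

```bash
python3 - <<'E'
from h import *
np.set_printoptions(precision=4,suppress=True)
s=get_state();print(s["tcp_pos"],s["orientation"],s["wrist_force"],s["ft_torque"],s["finger_gap"])
im=read_camera("wrist"); cv2.imwrite("pics/w2.png",im)
E
```

```text
[ 0.5909 -0.0539  0.2619] [0.0017 0.7095 0.7047 0.0007] [ 0.045  -1.4193  5.8192] [-0.3165 -0.1321  0.0047] 0.024839693591904948
```

View pics/w2.png

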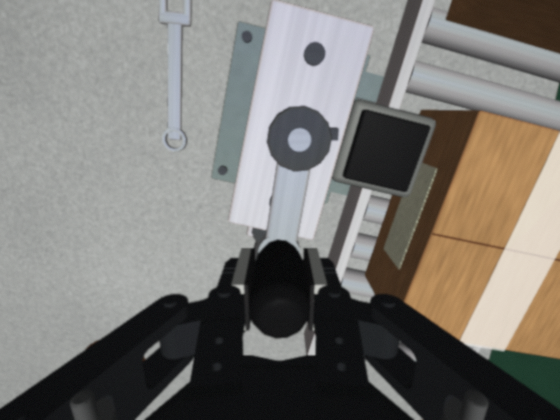

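The knob is gripped between the pads (gap 25 mm). The hub disc is centred at about (299,139), with the crank arm running straight to the gripped knob.

```bash
python3 - <<'E'
from h import *
np.set_printoptions(precision=4,suppress=True)
for z in (.255,.256): print(atz("wrist",(299,138.5),z))
print(camera_info("wrist")["xyz"]); s=get_state(); print(s["tcp_pos"],s["wrist_force"])
E
```

```text
[0.6011 0.0094 0.255 ]
[0.601  0.0095 0.256 ]
[0.591  0.0241 0.4042]
[ 0.5909 -0.0539  0.2617] [-0.1002 -2.1315  4.566 ]
```

Emit:
send_rows(series=[0, 0, 0.25, 0, 0, 0, 0, 0, 0, 0.5, 0, 0, 0, 0, 0, 0, 0.5, 0, 0, 0, 0])

```text
clock: 4.08
tcp_pos: [0.5909, -0.0542, 0.257]
orientation: [0.002, 0.71, 0.705, 0.001]
wrist_force: [-0.9, -3.5, 11.5]
finger_gap: 0.0252
```

```bash
cat > arc.py <<'E'
from h import *
import sys
# rows for arc: python3 arc.py cx cy r phi0 then list of call steps "n*deg"
def arc(c,r,phi,n,step,yaw=89.5,cw=-1):
    y=np.radians(yaw); X=np.array([np.cos(y),np.sin(y)]); Y=np.array([np.sin(y),-np.cos(y)])
    p=lambda a: r*np.array([np.cos(np.radians(a)),np.sin(np.radians(a))])
    return [(round(float(d@X)*100,2),round(float(d@Y)*100,2)) for k in range(1,n+1) for d in [p(phi+cw*k*step)-p(phi)]]
E
python3 - <<'E'
from arc import *
np.set_printoptions(precision=4,suppress=True)
s=get_state();print(s["tcp_pos"],s["orientation"],s["wrist_force"],s["ft_torque"])
print(-99,arc(0,.0645,-99,5,9))
phi=-144
for k in range(12): print(phi,arc(0,.0645,phi,2,4)); phi-=8
E
```

```text
[ 0.5909 -0.0542  0.257 ] [0.002  0.7096 0.7046 0.0005] [-0.9225 -3.4843 11.525 ] [-0.4826  0.1256  0.0178]
-99 [(0.23, -0.99), (0.61, -1.92), (1.13, -2.79), (1.78, -3.57), (2.54, -4.23)]
-144 [(0.37, -0.25), (0.76, -0.48)]
-152 [(0.4, -0.2), (0.82, -0.37)]
-160 [(0.43, -0.14), (0.86, -0.26)]
-168 [(0.44, -0.08), (0.89, -0.13)]
-176 [(0.45, -0.02), (0.9, -0.01)]
-184 [(0.45, 0.04), (0.89, 0.12)]
-192 [(0.44, 0.11), (0.87, 0.24)]
-200 [(0.42, 0.17), (0.83, 0.36)]
-208 [(0.39, 0.22), (0.77, 0.47)]
-216 [(0.36, 0.27), (0.69, 0.57)]
-224 [(0.32, 0.32), (0.61, 0.66)]
-232 [(0.27, 0.36), (0.51, 0.74)]
```

Emit:
send_rows(series=[0.23, -0.99, 0.05, 0, 0, 0, 0, 0.61, -1.93, 0.05, 0, 0, 0, 0, 1.13, -2.8, 0.05, 0, 0, 0, 0, 1.78, -3.58, 0.05, 0, 0, 0, 0, 2.54, -4.25, 0.05, 0, 0, 0, 0, 2.54, -4.25, 0.05, 0, 0, 0, 0])

```text
clock: 4.58
tcp_pos: [0.5474, -0.0268, 0.2574]
orientation: [0.002, 0.709, 0.705, 0.001]
wrist_force: [-2.5, -1.6, 10.4]
finger_gap: 0.025
```

Emit:
send_rows(series=[0.37, -0.25, 0, 0, 0, 0, 0, 0.76, -0.48, 0, 0, 0, 0, 0])

```text
clock: 4.75
tcp_pos: [0.5435, -0.0203, 0.257]
orientation: [0.002, 0.71, 0.705, 0.001]
wrist_force: [-1.8, -2.6, 11.3]
finger_gap: 0.0249
```

Emit:
send_rows(series=[0.4, -0.2, 0, 0, 0, 0, 0, 0.82, -0.37, 0, 0, 0, 0, 0])

```text
clock: 4.92
tcp_pos: [0.5398, -0.0119, 0.257]
orientation: [0.002, 0.71, 0.705, 0.001]
wrist_force: [-2.5, -0.6, 10.9]
finger_gap: 0.0251
```

Emit:
send_rows(series=[0.43, -0.19, 0.05, 0, 0, 0, 0, 0.86, -0.31, 0.08, 0, 0, 0, 0])

```text
clock: 5.08
tcp_pos: [0.5371, -0.0031, 0.2564]
orientation: [0.002, 0.709, 0.705, 0.001]
wrist_force: [-1.4, -1.1, 12.8]
finger_gap: 0.0252
```

Emit:
send_rows(series=[0.44, -0.08, 0, 0, 0, 0, 0, 0.89, -0.13, 0, 0, 0, 0, 0])

```text
clock: 5.25
tcp_pos: [0.5359, 0.0059, 0.2565]
orientation: [0.002, 0.709, 0.705, 0.001]
wrist_force: [-1.6, 0.3, 12.6]
finger_gap: 0.0248
```

Emit:
send_rows(series=[0.45, -0.02, 0, 0, 0, 0, 0, 0.9, -0.01, 0, 0, 0, 0, 0])

```text
clock: 5.42
tcp_pos: [0.5358, 0.015, 0.2565]
orientation: [0.002, 0.709, 0.705, 0.001]
wrist_force: [-0.7, -0.7, 11.1]
finger_gap: 0.0246
```

Emit:
send_rows(series=[0.45, 0.04, 0, 0, 0, 0, 0, 0.89, 0.12, 0, 0, 0, 0, 0])

```text
clock: 5.58
tcp_pos: [0.5371, 0.024, 0.2565]
orientation: [0.002, 0.709, 0.705, 0.001]
wrist_force: [-2.5, 0.2, 12.5]
finger_gap: 0.0247
```

Emit:
send_rows(series=[0.44, 0.11, 0, 0, 0, 0, 0, 0.87, 0.24, 0, 0, 0, 0, 0])

```text
clock: 5.75
tcp_pos: [0.5395, 0.0327, 0.2564]
orientation: [0.002, 0.709, 0.705, 0.001]
wrist_force: [-2.4, 0.3, 11.9]
finger_gap: 0.0251
```

Emit:
send_rows(series=[0.42, 0.17, 0, 0, 0, 0, 0, 0.83, 0.36, 0, 0, 0, 0, 0])

```text
clock: 5.92
tcp_pos: [0.5432, 0.0411, 0.2565]
orientation: [0.002, 0.709, 0.705, 0.002]
wrist_force: [-1.9, 1.3, 12.0]
finger_gap: 0.0248
```

Emit:
send_rows(series=[0.39, 0.22, 0, 0, 0, 0, 0, 0.77, 0.47, 0, 0, 0, 0, 0])

```text
clock: 6.08
tcp_pos: [0.5479, 0.0488, 0.2565]
orientation: [0.002, 0.709, 0.705, 0.002]
wrist_force: [-2.3, 0.7, 11.8]
finger_gap: 0.0249
```

Emit:
send_rows(series=[0.36, 0.27, 0, 0, 0, 0, 0, 0.69, 0.57, 0, 0, 0, 0, 0])

```text
clock: 6.25
tcp_pos: [0.5537, 0.0558, 0.2565]
orientation: [0.002, 0.709, 0.705, 0.002]
wrist_force: [-2.3, 0.3, 12.1]
finger_gap: 0.0247
```

Emit:
send_rows(series=[0.32, 0.32, 0, 0, 0, 0, 0, 0.61, 0.66, 0, 0, 0, 0, 0])

```text
clock: 6.42
tcp_pos: [0.5604, 0.0619, 0.2565]
orientation: [0.001, 0.709, 0.705, 0.002]
wrist_force: [-1.5, 1.5, 12.6]
finger_gap: 0.025
```

Emit:
send_rows(series=[0.27, 0.36, 0, 0, 0, 0, 0, 0.51, 0.74, 0, 0, 0, 0, 0])

```text
clock: 6.58
tcp_pos: [0.5678, 0.0671, 0.2565]
orientation: [0.001, 0.709, 0.705, 0.002]
wrist_force: [-1.9, 2.5, 12.6]
finger_gap: 0.0247
```

```bash
python3 - <<'E'
from arc import *
phi=-240
for k in range(19): print(phi,arc(0,.0648,phi,2,4)); phi-=8
P=np.array([[.5909,-.0542],[.5474,-.0268],[.5435,-.0203],[.5398,-.0119],[.5371,-.0031],[.5359,.0059],[.5358,.015],[.5371,.024],[.5395,.0327],[.5432,.0411],get_state()["tcp_pos"][:2]])
A=np.c_[2*P,np.ones(len(P))]; x=np.linalg.lstsq(A,(P**2).sum(1),rcond=None)[0]; print(x[:2],np.sqrt(x[2]+x[0]**2+x[1]**2),get_state())
E
```

```text
-240 [(0.22, 0.4), (0.4, 0.81)]
-248 [(0.16, 0.42), (0.29, 0.86)]
-256 [(0.1, 0.44), (0.16, 0.89)]
-264 [(0.04, 0.45), (0.04, 0.9)]
-272 [(-0.03, 0.45), (-0.09, 0.9)]
-280 [(-0.09, 0.44), (-0.21, 0.88)]
-288 [(-0.15, 0.43), (-0.33, 0.84)]
-296 [(-0.21, 0.4), (-0.45, 0.79)]
-304 [(-0.26, 0.37), (-0.55, 0.72)]
-312 [(-0.31, 0.33), (-0.64, 0.63)]
-320 [(-0.35, 0.28), (-0.73, 0.54)]
-328 [(-0.39, 0.23), (-0.79, 0.43)]
-336 [(-0.42, 0.17), (-0.85, 0.32)]
-344 [(-0.44, 0.11), (-0.88, 0.2)]
-352 [(-0.45, 0.05), (-0.9, 0.07)]
-360 [(-0.45, -0.01), (-0.9, -0.06)]
-368 [(-0.45, -0.07), (-0.89, -0.18)]
-376 [(-0.43, -0.14), (-0.85, -0.3)]
-384 [(-0.41, -0.19), (-0.8, -0.42)]
[0.60138722 0.0106475 ] 0.06567659563737126 {'clock': 6.5833, 'joint_pos': array([-2.31418779e-02,  2.97698781e-01,  8.60038118e-02,  1.35464677e+00,
        6.13398807e-04,  1.55341526e+00]), 'qvel': array([ 0.05166078,  0.09758895,  0.13479211,  0.03286645, -0.00209539,
        0.05136807]), 'tau': array([ -1.39019463, -40.82859635,  25.38194776,  -0.66573093,
        -0.13653893,  -0.05542499]), 'tcp_pos': array([0.56779441, 0.06706344, 0.25651344]), 'orientation': array([0.00139409, 0.70913832, 0.7050658 , 0.00176392]), 'wrist_force': array([-1.94848056,  2.5143071 , 12.60251771]), 'ft_torque': array([-0.08021804,  0.20049788,  0.00824763]), 'finger_gap': 0.024712160923236838}
```

Emit:
send_rows(series=[0.22, 0.4, 0, 0, 0, 0, 0, 0.4, 0.81, 0, 0, 0, 0, 0])

```text
clock: 6.75
tcp_pos: [0.576, 0.0711, 0.2565]
orientation: [0.001, 0.709, 0.705, 0.002]
wrist_force: [-1.4, 1.7, 11.7]
finger_gap: 0.025
```

Emit:
send_rows(series=[0.18, 0.42, 0, 0, 0, 0, 0, 0.31, 0.86, 0, 0, 0, 0, 0])

```text
clock: 6.92
tcp_pos: [0.5847, 0.0741, 0.2566]
orientation: [0.001, 0.709, 0.705, 0.002]
wrist_force: [-1.2, 2.4, 13.0]
finger_gap: 0.0249
```

Emit:
send_rows(series=[0.1, 0.44, 0, 0, 0, 0, 0, 0.16, 0.89, 0, 0, 0, 0, 0])

```text
clock: 7.08
tcp_pos: [0.5936, 0.0758, 0.2566]
orientation: [0.001, 0.709, 0.705, 0.002]
wrist_force: [-1.1, 2.2, 11.5]
finger_gap: 0.0249
```

Emit:
send_rows(series=[0.04, 0.45, 0, 0, 0, 0, 0, 0.04, 0.9, 0, 0, 0, 0, 0])

```text
clock: 7.25
tcp_pos: [0.6027, 0.0762, 0.2567]
orientation: [0.001, 0.709, 0.705, 0.002]
wrist_force: [-0.3, 2.5, 12.0]
finger_gap: 0.025
```

Emit:
send_rows(series=[-0.03, 0.45, 0, 0, 0, 0, 0, -0.09, 0.9, 0, 0, 0, 0, 0])

```text
clock: 7.42
tcp_pos: [0.6118, 0.0753, 0.2567]
orientation: [0.001, 0.709, 0.705, 0.002]
wrist_force: [0.2, 3.2, 11.1]
finger_gap: 0.0249
```

Emit:
send_rows(series=[-0.09, 0.44, 0, 0, 0, 0, 0, -0.21, 0.88, 0, 0, 0, 0, 0])

```text
clock: 7.58
tcp_pos: [0.6207, 0.0731, 0.2568]
orientation: [0.001, 0.709, 0.705, 0.002]
wrist_force: [0.5, 3.5, 12.1]
finger_gap: 0.0247
```

Emit:
send_rows(series=[-0.15, 0.43, 0, 0, 0, 0, 0, -0.33, 0.84, 0, 0, 0, 0, 0])

```text
clock: 7.75
tcp_pos: [0.6292, 0.0697, 0.2568]
orientation: [0.002, 0.709, 0.705, 0.003]
wrist_force: [0.6, 2.8, 11.8]
finger_gap: 0.025
```

Emit:
send_rows(series=[-0.21, 0.4, 0, 0, 0, 0, 0, -0.45, 0.79, 0, 0, 0, 0, 0])

```text
clock: 7.92
tcp_pos: [0.6373, 0.0652, 0.2569]
orientation: [0.002, 0.709, 0.705, 0.003]
wrist_force: [1.0, 2.7, 12.1]
finger_gap: 0.0252
```

Emit:
send_rows(series=[-0.25, 0.38, 0.03, 0, 0, 0, 0, -0.54, 0.73, 0.05, 0, 0, 0, 0])

```text
clock: 8.08
tcp_pos: [0.6446, 0.0596, 0.2565]
orientation: [0.002, 0.709, 0.705, 0.003]
wrist_force: [1.4, 2.7, 12.3]
finger_gap: 0.0252
```

Emit:
send_rows(series=[-0.31, 0.33, 0, 0, 0, 0, 0, -0.64, 0.63, 0, 0, 0, 0, 0])

```text
clock: 8.25
tcp_pos: [0.651, 0.0531, 0.2566]
orientation: [0.002, 0.709, 0.705, 0.003]
wrist_force: [2.8, 2.6, 12.1]
finger_gap: 0.025
```

Emit:
send_rows(series=[-0.35, 0.28, 0, 0, 0, 0, 0, -0.73, 0.54, 0, 0, 0, 0, 0])

```text
clock: 8.42
tcp_pos: [0.6564, 0.0456, 0.2566]
orientation: [0.002, 0.709, 0.705, 0.003]
wrist_force: [2.3, 1.5, 12.5]
finger_gap: 0.0246
```

Emit:
send_rows(series=[-0.39, 0.23, 0, 0, 0, 0, 0, -0.79, 0.43, 0, 0, 0, 0, 0])

```text
clock: 8.58
tcp_pos: [0.6607, 0.0376, 0.2567]
orientation: [0.002, 0.709, 0.705, 0.003]
wrist_force: [2.5, 2.5, 12.5]
finger_gap: 0.0246
```

Emit:
send_rows(series=[-0.42, 0.17, 0, 0, 0, 0, 0, -0.85, 0.32, 0, 0, 0, 0, 0])

```text
clock: 8.75
tcp_pos: [0.6635, 0.0302, 0.2566]
orientation: [0.001, 0.709, 0.705, 0.004]
wrist_force: [1.8, 7.9, 13.3]
finger_gap: 0.0248
```

Emit:
send_rows(series=[-0.44, 0.11, 0, 0, 0, 0, 0, -0.88, 0.2, 0, 0, 0, 0, 0])

```text
clock: 8.92
tcp_pos: [0.6655, 0.0222, 0.2567]
orientation: [0.001, 0.709, 0.706, 0.004]
wrist_force: [1.9, 8.3, 13.0]
finger_gap: 0.0247
```

Emit:
send_rows(series=[-0.45, 0.05, 0, 0, 0, 0, 0, -0.9, 0.07, 0, 0, 0, 0, 0])

```text
clock: 9.08
tcp_pos: [0.6664, 0.0133, 0.2567]
orientation: [0.001, 0.709, 0.706, 0.004]
wrist_force: [3.5, 7.6, 11.4]
finger_gap: 0.0248
```

```bash
python3 - <<'E'
from arc import *
P=np.array([[.5909,-.0542],[.5474,-.0268],[.5435,-.0203],[.5398,-.0119],[.5371,-.0031],[.5359,.0059],[.5358,.015],[.5371,.024],[.5395,.0327],[.5432,.0411],[.5479,.0488],[.5537,.0558],[.5604,.0619],[.5678,.0671],[.576,.0711],[.5847,.0741],[.5936,.0758],[.6027,.0762],[.6118,.0753],[.6207,.0731],[.6292,.0697],[.6373,.0652],[.6446,.0596],[.651,.0531],[.6564,.0456],[.6607,.0376],[.6635,.0302],[.6655,.0222],[.6664,.0133]])
A=np.c_[2*P,np.ones(len(P))]; x=np.linalg.lstsq(A,(P**2).sum(1),rcond=None)[0]; r=np.sqrt(x[2]+x[0]**2+x[1]**2);print(x[:2],r)
d=P-x[:2]; print(np.round(np.degrees(np.arctan2(d[:,1],d[:,0])),1)[-8:], np.round((np.hypot(*d.T)-r)*1e3,2))
for phi in (0,-120,-240): print(phi,[v for a in arc(0,.065,phi,10,12) for v in (*a,)])
E
```

```text
[0.60109876 0.01068079] 0.06544324172071492
[56.4 48.4 40.4 32.3 24.3 17.4 10.1  2.3] [ 0.23  0.04 -0.04 -0.12  0.02 -0.07 -0.   -0.07 -0.03 -0.04  0.   -0.
 -0.02  0.07 -0.02  0.06  0.11  0.1   0.06 -0.02 -0.08  0.    0.02  0.05
 -0.04 -0.04 -0.06 -0.02 -0.09]
0 [-1.35, -0.13, -2.65, -0.54, -3.83, -1.21, -4.85, -2.11, -5.66, -3.2, -6.22, -4.44, -6.51, -5.76, -6.53, -7.12, -6.26, -8.45, -5.71, -9.7]
-120 [0.79, -1.11, 1.79, -2.02, 2.96, -2.71, 4.25, -3.15, 5.6, -3.3, 6.95, -3.17, 8.25, -2.76, 9.43, -2.09, 10.45, -1.19, 11.26, -0.1]
-240 [0.56, 1.24, 0.86, 2.56, 0.87, 3.92, 0.6, 5.25, 0.06, 6.5, -0.73, 7.61, -1.73, 8.52, -2.91, 9.21, -4.19, 9.64, -5.54, 9.8]
```

Emit:
send_rows(series=[-1.35, -0.13, 0.02, 0, 0, 0, 0, -2.65, -0.54, 0.02, 0, 0, 0, 0, -3.83, -1.21, 0.02, 0, 0, 0, 0, -4.85, -2.11, 0.02, 0, 0, 0, 0, -5.66, -3.2, 0.02, 0, 0, 0, 0, -6.22, -4.44, 0.02, 0, 0, 0, 0, -6.51, -5.76, 0.02, 0, 0, 0, 0, -6.53, -7.12, 0.02, 0, 0, 0, 0, -6.26, -8.45, 0.02, 0, 0, 0, 0, -5.71, -9.7, 0.02, 0, 0, 0, 0])

```text
clock: 9.92
tcp_pos: [0.5706, -0.0476, 0.2564]
orientation: [0.005, 0.71, 0.704, 0.003]
wrist_force: [6.9, -4.3, 8.5]
finger_gap: 0.025
```

Emit:
send_rows(series=[0.79, -1.11, 0.05, 0, 0, 0, 0, 1.79, -2.02, 0.08, 0, 0, 0, 0, 2.96, -2.71, 0.08, 0, 0, 0, 0, 4.25, -3.15, 0.08, 0, 0, 0, 0, 5.6, -3.3, 0.08, 0, 0, 0, 0, 6.95, -3.17, 0.08, 0, 0, 0, 0])

```text
clock: 10.42
tcp_pos: [0.5365, 0.022, 0.2561]
orientation: [0.004, 0.71, 0.704, 0.0]
wrist_force: [-2.2, -8.0, 14.1]
finger_gap: 0.025
```

```bash
python3 - <<'E'
from arc import *
s=get_state();print(s["tcp_pos"],s["orientation"],s["wrist_force"],s["ft_torque"],s["finger_gap"])
print([v for a in arc(0,.065,-192,10,12) for v in a]);
phi=-312
for i in range(3): print(phi,[v for a in arc(0,.065,phi,10,12) for v in a]); phi-=120
im=read_camera("side"); cv2.imwrite("pics/s2.png",cv2.resize(im[90:240,210:410],(800,600)))
E
```

```text
[0.53651111 0.02204968 0.25605066] [4.01234050e-03 7.10064277e-01 7.04125419e-01 1.35954709e-04] [-2.17785389 -7.99119191 14.13079483] [-1.77080076 -0.13015746  0.00985301] 0.02498628650384194
[1.3, 0.41, 2.48, 1.08, 3.5, 1.98, 4.3, 3.07, 4.87, 4.31, 5.16, 5.63, 5.17, 6.99, 4.9, 8.32, 4.36, 9.57, 3.57, 10.68]
-312 [-1.0, 0.92, -2.17, 1.61, -3.46, 2.04, -4.81, 2.19, -6.16, 2.06, -7.46, 1.65, -8.64, 0.98, -9.66, 0.08, -10.47, -1.01, -11.03, -2.24]
-432 [-0.29, -1.33, -0.31, -2.69, -0.04, -4.02, 0.51, -5.26, 1.3, -6.37, 2.3, -7.29, 3.47, -7.98, 4.76, -8.41, 6.11, -8.56, 7.46, -8.43]
-552 [1.3, 0.41, 2.48, 1.08, 3.5, 1.98, 4.3, 3.07, 4.87, 4.31, 5.16, 5.63, 5.17, 6.99, 4.9, 8.32, 4.36, 9.57, 3.57, 10.68]
```

View pics/s2.png

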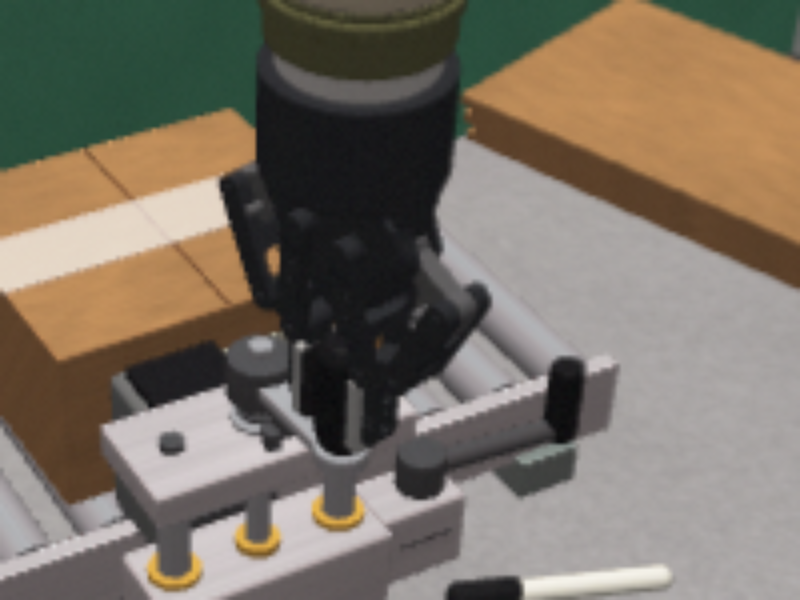

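The side view shows the knob still held squarely in the pads and the crank pressed, with the lever untouched. I'll keep driving.

Emit:
send_rows(series=[1.3, 0.41, 0, 0, 0, 0, 0, 2.48, 1.08, 0, 0, 0, 0, 0, 3.5, 1.98, 0, 0, 0, 0, 0, 4.3, 3.07, 0, 0, 0, 0, 0, 4.87, 4.31, 0, 0, 0, 0, 0, 5.16, 5.63, 0, 0, 0, 0, 0, 5.17, 6.99, 0, 0, 0, 0, 0, 4.9, 8.32, 0, 0, 0, 0, 0, 4.36, 9.57, 0, 0, 0, 0, 0, 3.57, 10.68, 0, 0, 0, 0, 0])

```text
clock: 11.3
tcp_pos: [0.6429, 0.0615, 0.2561]
orientation: [-0.0, 0.708, 0.706, 0.002]
wrist_force: [-5.6, 6.3, 17.4]
finger_gap: 0.0249
```

Emit:
send_rows(series=[-1.0, 0.92, 0, 0, 0, 0, 0, -2.17, 1.61, 0, 0, 0, 0, 0, -3.46, 2.04, 0, 0, 0, 0, 0, -4.81, 2.19, 0, 0, 0, 0, 0, -6.16, 2.06, 0, 0, 0, 0, 0, -7.46, 1.65, 0, 0, 0, 0, 0, -8.64, 0.98, 0, 0, 0, 0, 0, -9.66, 0.08, 0, 0, 0, 0, 0, -10.47, -1.01, 0, 0, 0, 0, 0, -11.03, -2.24, 0, 0, 0, 0, 0])

```text
clock: 12.13
tcp_pos: [0.6238, -0.0513, 0.2562]
orientation: [0.004, 0.709, 0.705, 0.005]
wrist_force: [8.3, 1.7, 10.9]
finger_gap: 0.0253
```

Emit:
send_rows(series=[-0.29, -1.33, 0, 0, 0, 0, 0, -0.31, -2.69, -0.03, 0, 0, 0, 0, -0.04, -4.02, -0.03, 0, 0, 0, 0, 0.51, -5.26, -0.03, 0, 0, 0, 0, 1.3, -6.37, -0.03, 0, 0, 0, 0, 2.3, -7.29, -0.03, 0, 0, 0, 0, 3.47, -7.98, -0.03, 0, 0, 0, 0, 4.76, -8.41, -0.03, 0, 0, 0, 0, 6.11, -8.56, -0.03, 0, 0, 0, 0, 7.46, -8.43, -0.03, 0, 0, 0, 0])

```text
clock: 12.97
tcp_pos: [0.5365, 0.0221, 0.2561]
orientation: [0.004, 0.71, 0.704, -0.0]
wrist_force: [-2.6, -7.6, 14.5]
finger_gap: 0.0249
```

Emit:
send_rows(series=[1.3, 0.41, 0, 0, 0, 0, 0, 2.48, 1.08, 0, 0, 0, 0, 0, 3.5, 1.98, 0, 0, 0, 0, 0, 4.3, 3.07, 0, 0, 0, 0, 0, 4.87, 4.31, 0, 0, 0, 0, 0, 5.16, 5.63, 0, 0, 0, 0, 0, 5.17, 6.99, 0, 0, 0, 0, 0, 4.9, 8.32, 0, 0, 0, 0, 0, 4.36, 9.57, 0, 0, 0, 0, 0, 3.57, 10.68, 0, 0, 0, 0, 0])

```text
clock: 13.8
tcp_pos: [0.6428, 0.0615, 0.2561]
orientation: [-0.0, 0.708, 0.706, 0.002]
wrist_force: [-5.6, 6.2, 16.4]
finger_gap: 0.0247
```

Emit:
send_rows(series=[-1.0, 0.92, 0, 0, 0, 0, 0, -2.17, 1.61, 0, 0, 0, 0, 0, -3.46, 2.04, 0, 0, 0, 0, 0, -4.81, 2.19, 0, 0, 0, 0, 0, -6.16, 2.06, 0, 0, 0, 0, 0, -7.46, 1.65, 0, 0, 0, 0, 0, -8.64, 0.98, 0, 0, 0, 0, 0, -9.66, 0.08, 0, 0, 0, 0, 0, -10.47, -1.01, 0, 0, 0, 0, 0, -11.03, -2.24, 0, 0, 0, 0, 0])

```text
clock: 14.63
tcp_pos: [0.6238, -0.0513, 0.2563]
orientation: [0.004, 0.709, 0.705, 0.004]
wrist_force: [8.2, 2.7, 10.7]
finger_gap: 0.0251
```

Emit:
send_rows(series=[-0.29, -1.33, 0, 0, 0, 0, 0, -0.31, -2.69, 0, 0, 0, 0, 0, -0.04, -4.02, 0, 0, 0, 0, 0, 0.51, -5.26, 0, 0, 0, 0, 0, 1.3, -6.37, 0, 0, 0, 0, 0, 2.3, -7.29, 0, 0, 0, 0, 0, 3.47, -7.98, 0, 0, 0, 0, 0, 4.76, -8.41, 0, 0, 0, 0, 0, 6.11, -8.56, 0, 0, 0, 0, 0, 7.46, -8.43, 0, 0, 0, 0, 0])

```text
clock: 15.47
tcp_pos: [0.5365, 0.0221, 0.2561]
orientation: [0.004, 0.71, 0.704, -0.0]
wrist_force: [-1.8, -7.7, 14.4]
finger_gap: 0.0244
```

Emit:
send_rows(series=[1.3, 0.41, 0, 0, 0, 0, 0, 2.48, 1.08, 0, 0, 0, 0, 0, 3.5, 1.98, 0, 0, 0, 0, 0, 4.3, 3.07, 0, 0, 0, 0, 0, 4.87, 4.31, 0, 0, 0, 0, 0, 5.16, 5.63, 0, 0, 0, 0, 0, 5.17, 6.99, 0, 0, 0, 0, 0, 4.9, 8.32, 0, 0, 0, 0, 0, 4.36, 9.57, 0, 0, 0, 0, 0, 3.57, 10.68, 0, 0, 0, 0, 0])

```text
clock: 16.3
tcp_pos: [0.6429, 0.0614, 0.2561]
orientation: [-0.0, 0.708, 0.706, 0.002]
wrist_force: [-4.8, 5.9, 15.9]
finger_gap: 0.0246
```

```bash
python3 - <<'E'
from arc import *
s=get_state(); d=s["tcp_pos"][:2]-[.6011,.0107]; print(np.degrees(np.arctan2(d[1],d[0])))
print(arc(0,.065,-1032,5,5))
E
```

```text
50.48793215039291
[(-0.39, 0.41), (-0.82, 0.78), (-1.28, 1.11), (-1.77, 1.41), (-2.28, 1.65)]
```

Go to command 23° (five 5° rows) and settle, then measure.

Emit:
send_rows(series=[-0.39, 0.41, 0, 0, 0, 0, 0, -0.82, 0.78, 0, 0, 0, 0, 0, -1.28, 1.11, 0, 0, 0, 0, 0, -1.77, 1.41, 0, 0, 0, 0, 0, -2.28, 1.65, 0, 0, 0, 0, 0, -2.28, 1.65, 0, 0, 0, 0, 0, -2.28, 1.65, 0, 0, 0, 0, 0])

```text
clock: 16.88
tcp_pos: [0.6607, 0.0379, 0.2564]
orientation: [0.001, 0.709, 0.705, 0.003]
wrist_force: [0.0, 5.5, 13.9]
finger_gap: 0.0252
```

```bash
python3 - <<'E'
from arc import *
for i in range(2):
    s=get_state(); d=s["tcp_pos"][:2]-[.6011,.0107]; print(np.degrees(np.arctan2(d[1],d[0])),s["wrist_force"],s["tcp_pos"]); read_camera("wrist")
print(arc(0,.065,-1057,4,1))
E
```

```text
24.573763726896665 [ 0.04532999  5.5315621  13.90616082] [0.66068463 0.03794698 0.25639467]
24.630947251217147 [ 0.25125935  5.23512928 15.30962617] [0.66066336 0.03800916 0.25640015]
[(-0.1, 0.04), (-0.21, 0.09), (-0.32, 0.13), (-0.42, 0.17)]
```

Emit:
send_rows(series=[-0.2, 0.08, 0, 0, 0, 0, 0, -0.38, 0.15, 0, 0, 0, 0, 0, -0.38, 0.15, 0, 0, 0, 0, 0, -0.38, 0.15, 0, 0, 0, 0, 0])

```text
clock: 17.32
tcp_pos: [0.6621, 0.0346, 0.2564]
orientation: [0.001, 0.709, 0.706, 0.004]
wrist_force: [0.3, 6.9, 15.2]
finger_gap: 0.0247
```

```bash
python3 - <<'E'
from arc import *
s=get_state(); d=s["tcp_pos"][:2]-[.6011,.0107]; print(np.degrees(np.arctan2(d[1],d[0])),s["wrist_force"],s["tcp_pos"],s["joint_pos"])
E
```

```text
21.407780258852846 [ 0.2771113   6.87492951 15.21234537] [0.66208268 0.0346084  0.25643485] [-0.07056014  0.48564126  0.36369799  1.44261205  0.00399793  1.50476938]
```

Emit:
send_rows(series=[0.4, -0.16, 0, 0, 0, 0, 0, 0.4, -0.16, 0, 0, 0, 0, 0, 0.4, -0.16, -0.3, 0, 0, 0, 0, 0.4, -0.16, -0.6, 0, 0, 0, 0, 0.4, -0.16, -0.6, 0, 0, 0, 0, 0.4, -0.16, -0.6, 0, 0, 0, 0.8, 0.4, -0.16, -0.6, 0, 0, 0, 0.8, 0.4, -0.16, -0.6, 0, 0, 0, 0.8, 0.4, -0.16, -0.6, 0, 0, 0, 0.8, 0.4, -0.16, -0.6, 0, 0, 0, 0.8])

```text
clock: 18.15
tcp_pos: [0.6589, 0.0361, 0.2579]
orientation: [-0.001, 0.709, 0.705, -0.001]
wrist_force: [-0.6, -0.8, 0.3]
finger_gap: 0.0682
```

Emit:
send_rows(series=[0, 0, -4, 0, 0, 0, 0.8, 0, 0, -8, 0, 0, 0, 0.8, 0, 0, -10, 0, 0, 0, 0.8, 0, 0, -10, 0, 0, 0, 0.8])

```text
clock: 18.48
tcp_pos: [0.6602, 0.036, 0.3643]
orientation: [0.003, 0.709, 0.705, 0.003]
wrist_force: [0.1, 0.1, 0.1]
finger_gap: 0.0684
```

```bash
python3 - <<'E'
from h import *
print(tool([.555,-.155,.32],74),get_state()["joint_pos"])
E
```

```text
(array([-19.17007099, -10.4299073 ,   4.35783306]), np.float64(15.614748594722414), np.float64(89.61474859472241)) [-6.67546936e-02  5.20623195e-01  6.85364839e-01  1.72735970e+00
 -5.93547603e-05  1.51076305e+00]
```

Emit:
send_rows(series=[-9, -5, 0.5, 0, 0, 7, 0.8, -19.2, -10.4, 4.4, 0, 0, 15.6, 0.8, -19.2, -10.4, 4.4, 0, 0, 15.6, 0.8, -19.2, -10.4, 4.4, 0, 0, 15.6, 0.8, -19.2, -10.4, 4.4, 0, 0, 15.6, 0.8, -19.2, -10.4, 4.4, 0, 0, 15.6, 0.8, -19.2, -10.4, 4.4, 0, 0, 15.6, 0.8, -19.2, -10.4, 4.4, 0, 0, 15.6, 0.8, -19.2, -10.4, 4.4, 0, 0, 15.6, 0.8, -19.2, -10.4, 4.4, 0, 0, 15.6, 0.8])

```text
clock: 19.32
tcp_pos: [0.5546, -0.1542, 0.3148]
orientation: [0.0, 0.798, 0.603, 0.0]
wrist_force: [-0.2, -0.7, 1.0]
finger_gap: 0.0684
```

```bash
python3 - <<'E'
from h import *
np.set_printoptions(precision=4,suppress=True)
s=get_state(); print(s["tcp_pos"],s["orientation"])
c=cam("wrist"); im=read_camera("wrist"); cv2.imwrite("pics/w3.png",im); np.savez("w3.npz",*c)
for n,z in (("wrist",.193),("side",.193),("top",.193)):
    if n!="wrist": read_camera(n)
    for q in silhouettes(n,"lock_grip")[:1]:
        v,u=np.nonzero(q["pixels"]); print(n,q["p"],q["box"],u.mean(),v.mean())
print(proj("wrist",[[.5757,-.081,.163],[.555,-.155,.193]],c))
E
```

```text
[ 0.5546 -0.1542  0.3148] [0.0001 0.7981 0.6026 0.0002]
wrist 0.71 [272.1, 92.9, 21.8, 117.1] 281.1666666666667 146.265780730897
side 0.76 [312.6, 178.4, 46.0, 36.7] 334.02569169960475 196.62252964426878
top 0.65 [321.1, 204.2, 21.9, 12.0] 327.52298850574715 211.38505747126436
[[278.7834 109.1161]
 [279.3315 197.9875]]
```

View pics/w3.png

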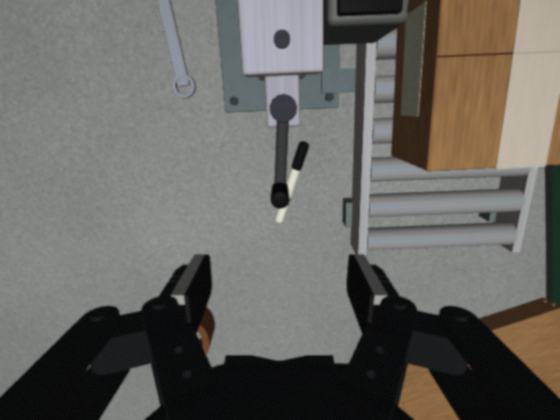

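The wrist view shows the lever hub at about (284,107) and the grip top at (280,197). That matches the prediction within 5 px, and the lever is still open.

```bash
python3 - <<'E'
from arc import *
np.set_printoptions(precision=4,suppress=True)
d=np.load("w3.npz"); c=tuple(d[k] for k in d.files)
H=atz("wrist",(284,106.5),.163,c); G=atz("wrist",(279.7,198),.193,c); print(H,G,np.linalg.norm((G-H)[:2]),np.degrees(np.arctan2(*(G-H)[1::-1])))
print(tool([G[0],G[1],.161],74))
E
```

```text
[ 0.581  -0.0801  0.163 ] [ 0.5553 -0.1551  0.193 ] 0.07926737333487986 -108.87818880398656
(array([-0.027 ,  0.1041, 15.3706]), np.float64(0.08941434831194783), np.float64(74.08941434831193))
```

Emit:
send_rows(series=[0, 0.1, 4, 0, 0, 0, 0.8, 0, 0.1, 8, 0, 0, 0, 0.8, 0, 0.1, 12, 0, 0, 0, 0.8, 0, 0.1, 15.3, 0, 0, 0, 0.8, 0, 0.1, 15.3, 0, 0, 0, 0.4, 0, 0.1, 15.3, 0, 0, 0, 0, 0, 0.1, 15.3, 0, 0, 0, 0, 0, 0.1, 15.3, 0, 0, 0, 0, 0, 0.1, 15.3, 0, 0, 0, 0, 0, 0.1, 15.3, 0, 0, 0, 0], newtons=30)

```text
clock: 20.45
tcp_pos: [0.5567, -0.1563, 0.1647]
orientation: [0.002, 0.799, 0.602, 0.001]
wrist_force: [-1.1, -0.5, 8.2]
finger_gap: 0.0171
```

```bash
python3 - <<'E'
from arc import *
np.set_printoptions(precision=4,suppress=True)
s=get_state(); print(s["tcp_pos"],s["wrist_force"],s["finger_gap"])
print(arc(0,.08,-107.5,9,5,yaw=74),arc(0,.08,-152.5,9,5,yaw=50)); print(arc(0,.08,-152.5,9,5,yaw=47))
E
```

```text
[ 0.5567 -0.1563  0.1647] [-1.1161 -0.5241  8.1833] 0.01712911082070571
[(0.05, -0.7), (0.16, -1.39), (0.33, -2.06), (0.55, -2.72), (0.84, -3.36), (1.18, -3.97), (1.57, -4.55), (2.01, -5.09), (2.49, -5.59)] [(0.29, -0.63), (0.64, -1.24), (1.04, -1.81), (1.49, -2.34), (1.99, -2.84), (2.52, -3.29), (3.09, -3.69), (3.7, -4.03), (4.33, -4.33)]
[(0.26, -0.65), (0.58, -1.27), (0.95, -1.86), (1.37, -2.42), (1.84, -2.94), (2.35, -3.41), (2.9, -3.84), (3.48, -4.22), (4.1, -4.55)]
```

Emit:
send_rows(series=[0, 0, -0.3, 0, 0, 0, 0, 0.05, -0.7, -0.3, 0, 0, 3, 0, 0.16, -1.39, -0.3, 0, 0, 6, 0, 0.33, -2.06, -0.3, 0, 0, 9, 0, 0.55, -2.72, -0.3, 0, 0, 12, 0, 0.84, -3.36, -0.3, 0, 0, 15, 0])

```text
clock: 20.95
tcp_pos: [0.526, -0.1404, 0.1651]
orientation: [0.003, 0.871, 0.491, -0.0]
wrist_force: [3.6, -7.4, -6.2]
finger_gap: 0.017
```

```bash
python3 - <<'E'
from arc import *
np.set_printoptions(precision=4,suppress=True)
s=get_state(); print(s["tcp_pos"],s["wrist_force"],s["finger_gap"])
d=s["tcp_pos"][:2]-[.5785,-.0805]; print(np.degrees(np.arctan2(d[1],d[0])),np.hypot(*d))
print(arc(0,.08,-132.5,5,5,yaw=59))
E
```

```text
[ 0.526  -0.1404  0.1651] [ 3.6413 -7.3913 -6.2076] 0.01701015859753504
-131.21639004745307 0.07964702426661842
[(0.17, -0.68), (0.4, -1.34), (0.68, -1.97), (1.02, -2.59), (1.41, -3.16)]
```

Emit:
send_rows(series=[0.15, -0.68, 0.1, 0, 0, 3, 0, 0.38, -1.34, 0.15, 0, 0, 6, 0, 0.66, -1.97, 0.15, 0, 0, 9, 0, 1.0, -2.59, 0.15, 0, 0, 12, 0, 1.39, -3.16, 0.15, 0, 0, 15, 0])

```text
clock: 21.37
tcp_pos: [0.5054, -0.1131, 0.1649]
orientation: [0.004, 0.928, 0.372, -0.001]
wrist_force: [-1.4, -10.2, 1.6]
finger_gap: 0.0166
```

```bash
python3 - <<'E'
from arc import *
np.set_printoptions(precision=4,suppress=True)
s=get_state(); print(s["tcp_pos"],s["wrist_force"],s["finger_gap"])
d=s["tcp_pos"][:2]-[.5785,-.0805]; print(np.degrees(np.arctan2(d[1],d[0])),np.hypot(*d),tool([0,0,0])[2])
print(arc(0,.08,-157.5,9,5,yaw=44))
E
```

```text
[ 0.5054 -0.1131  0.1649] [ -1.4282 -10.2163   1.6159] 0.016590778948520065
-155.98802172920978 0.08001657351067588 43.69424461820731
[(0.28, -0.64), (0.62, -1.25), (1.01, -1.83), (1.45, -2.37), (1.94, -2.87), (2.46, -3.33), (3.03, -3.74), (3.63, -4.1), (4.25, -4.4)]
```

Emit:
send_rows(series=[0.22, -0.66, 0, 0, 0, 3, 0, 0.53, -1.28, 0, 0, 0, 6, 0, 0.92, -1.86, 0, 0, 0, 9, 0, 1.36, -2.4, 0, 0, 0, 12, 0, 1.85, -2.9, 0, 0, 0, 15, 0])

```text
clock: 21.78
tcp_pos: [0.4984, -0.0784, 0.1649]
orientation: [0.003, 0.969, 0.248, 0.0]
wrist_force: [-2.4, -7.6, 3.3]
finger_gap: 0.0172
```

```bash
python3 - <<'E'
from arc import *
np.set_printoptions(precision=4,suppress=True)
s=get_state(); print(s["tcp_pos"],s["wrist_force"],s["finger_gap"],s["joint_pos"])
d=s["tcp_pos"][:2]-[.5785,-.0805]; print(np.degrees(np.arctan2(d[1],d[0])),np.hypot(*d),tool([0,0,0])[2])
P=np.array([[.5567,-.1563],[.526,-.1404],[.5054,-.1131],s["tcp_pos"][:2]])
A=np.c_[2*P,np.ones(len(P))]; x=np.linalg.lstsq(A,(P**2).sum(1),rcond=None)[0]; print(x[:2],np.sqrt(x[2]+x[0]**2+x[1]**2))
print(arc(0,.08,-182.5,6,4,yaw=29))
E
```

```text
[ 0.4984 -0.0784  0.1649] [-2.376  -7.5568  3.3261] 0.01723783262060869 [-0.3125  0.2069 -0.261   1.0999 -0.0046  2.3276]
178.51693868716458 0.08010460246551536 28.73059210021316
[ 0.5764 -0.0808] 0.07799495638283335
[(0.31, -0.47), (0.65, -0.91), (1.02, -1.33), (1.42, -1.72), (1.84, -2.08), (2.29, -2.41)]
```

Emit:
send_rows(series=[0.31, -0.47, 0, 0, 0, 2, 0, 0.65, -0.91, 0, 0, 0, 4, 0, 1.02, -1.33, 0, 0, 0, 6, 0])

```text
clock: 22.03
tcp_pos: [0.5004, -0.0621, 0.1648]
orientation: [0.003, 0.98, 0.198, -0.001]
wrist_force: [-9.4, -20.1, 4.5]
finger_gap: 0.017
```

```bash
python3 - <<'E'
from arc import *
np.set_printoptions(precision=4,suppress=True)
s=get_state(); print(s["tcp_pos"],s["wrist_force"],s["finger_gap"])
d=s["tcp_pos"][:2]-[.5785,-.0805]; print(np.degrees(np.arctan2(d[1],d[0])),np.hypot(*d),tool([0,0,0])[2])
print(arc(0,.08,-194.5,4,2,yaw=23))
E
```

```text
[ 0.5004 -0.0621  0.1648] [ -9.3976 -20.1036   4.5311] 0.01700603430172309
166.7153966213385 0.08023991989041357 22.782438652060968
[(0.17, -0.22), (0.36, -0.43), (0.54, -0.64), (0.74, -0.84)]
```

Emit:
send_rows(series=[0.05, -0.08, 0, 0, 0, 0, 0, 0.05, -0.08, 0, 0, 0, 0, 0])

```text
clock: 22.2
tcp_pos: [0.5003, -0.0624, 0.1649]
orientation: [0.004, 0.98, 0.198, -0.001]
wrist_force: [-5.2, -12.6, 4.8]
finger_gap: 0.017
```

```bash
python3 - <<'E'
from arc import *
np.set_printoptions(precision=4,suppress=True)
s=get_state(); print(s["tcp_pos"],s["wrist_force"],s["finger_gap"])
d=s["tcp_pos"][:2]-[.5785,-.0805]; print(np.degrees(np.arctan2(d[1],d[0])),np.hypot(*d),tool([0,0,0])[2])
E
```

```text
[ 0.5003 -0.0624  0.1649] [ -5.2185 -12.6329   4.8342] 0.016991650378872607
166.98042523318608 0.08023559046878986 22.865853920410594
```

Emit:
send_rows(series=[0.15, -0.22, 0, 0, 0, 0, 0, 0.15, -0.22, 0, 0, 0, 0, 0, 0.15, -0.22, 0, 0, 0, 0, 0])

```text
clock: 22.45
tcp_pos: [0.5004, -0.0622, 0.1649]
orientation: [0.006, 0.98, 0.197, -0.002]
wrist_force: [-8.1, -21.5, 5.1]
finger_gap: 0.0166
```

Emit:
send_rows(series=[-0.25, 0.37, 0, 0, 0, 0, 0, -0.25, 0.37, 0, 0, 0, 0, 0, -0.25, 0.37, 0, 0, 0, 0, 0.6, -0.25, 0.37, 0, 0, 0, 0.6, -0.25, 0.37, 0, 0, 0, 0.6, -0.25, 0.37, 0, 0, 0, 0.6, -0.25, 0.37, -3, 0, 0, 0, 0.6, -0.25, 0.37, -7, 0, 0, 0, 0.6, -0.25, 0.37, -11, 0, 0, 0, 0.6, -0.25, 0.37, -15, 0, 0, 0, 0.6])

```text
$.series: bad value
```

```bash
python3 - <<'E'
from h import *
np.set_printoptions(precision=4,suppress=True)
s=get_state(); print(s["tcp_pos"],s["wrist_force"],s["finger_gap"])
print(tool([.40,-.25,.33]))
E
```

```text
[ 0.5004 -0.0622  0.1649] [ -8.1449 -21.4761   5.1153] 0.016584825682475105
(array([-16.6337,  13.6292, -16.2447]), 0, np.float64(22.755535986979343))
```

Emit:
send_rows(series=[-0.25, 0.37, 0, 0, 0, 0, 0, -0.25, 0.37, 0, 0, 0, 0, 0, -0.25, 0.37, 0, 0, 0, 0, 0.6, -0.25, 0.37, 0, 0, 0, 0, 0.6, -0.25, 0.37, 0, 0, 0, 0, 0.6, -0.25, 0.37, 0, 0, 0, 0, 0.6, -0.25, 0.37, -3, 0, 0, 0, 0.6, -0.25, 0.37, -7, 0, 0, 0, 0.6, -0.25, 0.37, -11, 0, 0, 0, 0.6, -0.25, 0.37, -15, 0, 0, 0, 0.6])

```text
clock: 23.28
tcp_pos: [0.5, -0.0599, 0.3146]
orientation: [-0.0, 0.98, 0.2, -0.0]
wrist_force: [0.8, -0.1, 0.1]
finger_gap: 0.0509
```

```bash
python3 - <<'E'
from h import *
np.set_printoptions(precision=4,suppress=True)
s=get_state(); print(s["tcp_pos"],s["wrist_force"],s["finger_gap"])
c=cam("wrist"); im=read_camera("wrist"); np.savez("w4.npz",*c)
sd=read_camera("side")
cv2.imwrite("pics/w4.png",np.hstack([im[:300,100:500],cv2.resize(sd[120:270,200:400],(400,300))]))
print(proj("wrist",[[.5785,-.0805,.163],[.5004,-.0622,.193]],c))
E
```

```text
[ 0.5    -0.0599  0.3146] [ 0.798  -0.0626  0.0664] 0.05092354157498257
[[331.65   122.5659]
 [281.1902 197.9889]]
```

View pics/w4.png

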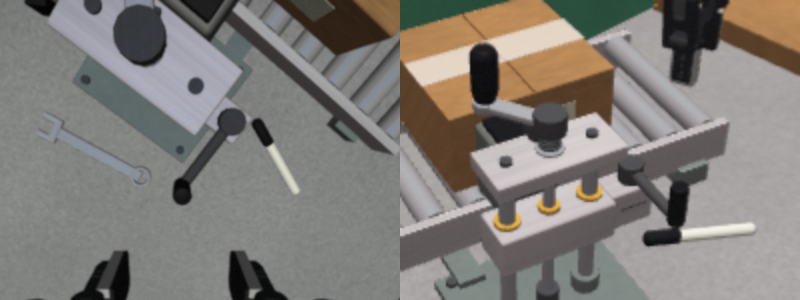

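The final view shows the lever pointing to the robot's side, parallel to the head plate's short edge. The carriage bushings are about 4 px higher than at the start, which fits a 6 mm rise. The crank is sprung up, the marker and wrench are in place, and the gripper is clear.

```bash
python3 -c "
from workcell import *
print(hand_in())"
```

```text
the job is handed in; nothing more can be done
None
```

I wound the printhead up three turns from where the drive took up, then swung the clamp lever home onto its stop. I handed the job in after about 23 s of robot time, with the gripper clear of everything.

- **Crank:** I gripped the knob and held it about 6 mm down, with 8.5 to 17.4 N on the wrist, so never on the 19 N stop. The slack ran out at about 21° in world angle. That start point is interpolated between readings at 24° and 17°, so it is good to about ±3°. I stopped driving at 21.4° three turns later, about 0.4° short of the estimate, then eased the load off, let the crank spring up and released it.
- **Lever:** I swung it clockwise until it stopped. About 2.7 mm more commanded push raised the wrist force by about 9 N while the grip moved only 0.2 mm. The measured direction is about 2° from the stand's own axis as I estimated it, which is within my measuring error.
- **Last picture:** the carriage sits about 4 px higher than at the start. That roughly fits a 6 mm rise but does not measure it precisely. The marker and wrench are where they were. The ink cartridge was not in the last picture, but the arm never went near it.
- **Failed or disagreeing checks:** two estimates of the lever's pivot differed by about 5 mm, and the stop test settled where home was. One move call was refused for a missing number and resent correctly; nothing moved in between.

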